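# Grade the polished finials in the nest tray

### The job

Stand the four polished brass railing finials upright in the pockets of the nest tray, one to a pocket, in order of size along the row: the largest next to the red end block, the smallest at the far end. They are hollow and dent easily, so set each one down gently in its pocket rather than dropping or pressing it in, and leave the blue polish tin where it stands.

Things in the scene. Friction and masses are not known exactly. Their poses are not given: they have to be found in the camera images.
- finial_30: Loose brass finial: ball 30 mm in diameter on a neck (16 mm diameter) with a flat foot 24 mm in diameter, 6 mm thick; 44 mm tall, about 70 g. Stands upright. Origin at the centre of the foot's underside, z up; the ball's centre is 29 mm above it. Yaw does not matter. Dented if it lands in a nest at over 0.5 m/s (dropped 13 mm) or is pressed there with over 35 N; any usual grip is harmless.
- finial_38: Loose brass finial: ball 38 mm in diameter on a neck (16 mm diameter) with a flat foot 24 mm in diameter, 6 mm thick; 52 mm tall, about 110 g. Stands upright. Origin at the centre of the foot's underside, z up; the ball's centre is 33 mm above it. Yaw does not matter. Dented if it lands in a nest at over 0.5 m/s (dropped 13 mm) or is pressed there with over 35 N; any usual grip is harmless.
- finial_47: Loose brass finial: ball 47 mm in diameter on a neck (16 mm diameter) with a flat foot 24 mm in diameter, 6 mm thick; 61 mm tall, about 160 g. Stands upright. Origin at the centre of the foot's underside, z up; the ball's centre is 37.5 mm above it. Yaw does not matter. Dented if it lands in a nest at over 0.5 m/s (dropped 13 mm) or is pressed there with over 35 N; any usual grip is harmless.
- finial_56: Loose brass finial: ball 56 mm in diameter on a neck (16 mm diameter) with a flat foot 24 mm in diameter, 6 mm thick; 70 mm tall, about 230 g. Stands upright. Origin at the centre of the foot's underside, z up; the ball's centre is 42 mm above it. Yaw does not matter. Dented if it lands in a nest at over 0.5 m/s (dropped 13 mm) or is pressed there with over 35 N; any usual grip is harmless.
- nest_a: One of four alike fixed black rubber nests, 80 mm apart in a straight row on a plywood tray: a block 76 x 76 x 12 mm with a round pocket 45 mm wide, 5 mm deep, grey felt floor. Origin at the centre of its underside, z up, y along the row; the pocket is centred on it, its floor 7 mm above the origin (13 mm above the bench). The letter says nothing of its place in the row.
- nest_b: One of four alike fixed black rubber nests, 80 mm apart in a straight row on a plywood tray: a block 76 x 76 x 12 mm with a round pocket 45 mm wide, 5 mm deep, grey felt floor. Origin at the centre of its underside, z up, y along the row; the pocket is centred on it, its floor 7 mm above the origin (13 mm above the bench). The letter says nothing of its place in the row.
- nest_c: One of four alike fixed black rubber nests, 80 mm apart in a straight row on a plywood tray: a block 76 x 76 x 12 mm with a round pocket 45 mm wide, 5 mm deep, grey felt floor. Origin at the centre of its underside, z up, y along the row; the pocket is centred on it, its floor 7 mm above the origin (13 mm above the bench). The letter says nothing of its place in the row.
- nest_d: One of four alike fixed black rubber nests, 80 mm apart in a straight row on a plywood tray: a block 76 x 76 x 12 mm with a round pocket 45 mm wide, 5 mm deep, grey felt floor. Origin at the centre of its underside, z up, y along the row; the pocket is centred on it, its floor 7 mm above the origin (13 mm above the bench). The letter says nothing of its place in the row.
- red_end: Fixed red-painted block, 76 x 28 x 12 mm, closing one end of the row of nests (the other end has a bare aluminium one); it marks the end of the row for the largest finial. Origin at the centre of its underside, 54 mm from the centre of the nearest nest; its y axis runs along the row.
- polish_tin: Loose blue metal tin of polish standing at the side of the tray, 62 mm in diameter, 85 mm tall, origin at the centre of its underside. Not to be moved.
Not all that is in view belongs to the job. Leave any brown look-alike of the finial_38 alone.

How it is judged (in metres and radians):
At the end, for the whole second after the job is handed in: All four finials stand upright (within 0.12 rad), at rest, feet on the pocket floors within 13 mm of the pocket centres, the largest in the nest next to the red end block, then falling in size to the smallest in the farthest; the polish tin within 30 mm of its start (horizontal distance between finial_30 and red_end between 0.274 and 0.314 m and ((horizontal distance between finial_30 and nest_a below 0.013 m and z of finial_30 in the frame of nest_a between 0.004 and 0.0095 m) or (horizontal distance between finial_30 and nest_b below 0.013 m and z of finial_30 in the frame of nest_b between 0.004 and 0.0095 m) or (horizontal distance between finial_30 and nest_c below 0.013 m and z of finial_30 in the frame of nest_c between 0.004 and 0.0095 m) or (horizontal distance between finial_30 and nest_d below 0.013 m and z of finial_30 in the frame of nest_d between 0.004 and 0.0095 m)) and angle between each of finial_30, finial_38, finial_47, finial_56's own z axis and vertical below 0.12 rad and linear speed of each of finial_30, finial_38, finial_47, finial_56 below 0.02 m/s and angular speed of each of finial_30, finial_38, finial_47, finial_56 below 0.3 rad/s and horizontal distance between finial_38 and red_end between 0.194 and 0.234 m and ((horizontal distance between finial_38 and nest_a below 0.013 m and z of finial_38 in the frame of nest_a between 0.004 and 0.0095 m) or (horizontal distance between finial_38 and nest_b below 0.013 m and z of finial_38 in the frame of nest_b between 0.004 and 0.0095 m) or (horizontal distance between finial_38 and nest_c below 0.013 m and z of finial_38 in the frame of nest_c between 0.004 and 0.0095 m) or (horizontal distance between finial_38 and nest_d below 0.013 m and z of finial_38 in the frame of nest_d between 0.004 and 0.0095 m)) and horizontal distance between finial_47 and red_end between 0.114 and 0.154 m and ((horizontal distance between finial_47 and nest_a below 0.013 m and z of finial_47 in the frame of nest_a between 0.004 and 0.0095 m) or (horizontal distance between finial_47 and nest_b below 0.013 m and z of finial_47 in the frame of nest_b between 0.004 and 0.0095 m) or (horizontal distance between finial_47 and nest_c below 0.013 m and z of finial_47 in the frame of nest_c between 0.004 and 0.0095 m) or (horizontal distance between finial_47 and nest_d below 0.013 m and z of finial_47 in the frame of nest_d between 0.004 and 0.0095 m)) and horizontal distance between finial_56 and red_end between 0.034 and 0.074 m and ((horizontal distance between finial_56 and nest_a below 0.013 m and z of finial_56 in the frame of nest_a between 0.004 and 0.0095 m) or (horizontal distance between finial_56 and nest_b below 0.013 m and z of finial_56 in the frame of nest_b between 0.004 and 0.0095 m) or (horizontal distance between finial_56 and nest_c below 0.013 m and z of finial_56 in the frame of nest_c between 0.004 and 0.0095 m) or (horizontal distance between finial_56 and nest_d below 0.013 m and z of finial_56 in the frame of nest_d between 0.004 and 0.0095 m)) and distance of polish_tin from where it was at the start of the episode below 0.03 m); the robot touches nothing.
It fails at once if a finial is dropped or pressed into a nest with more than 35 N (contact force between any of finial_30, finial_38, finial_47, finial_56 and nest_a above 35 N or contact force between any of finial_30, finial_38, finial_47, finial_56 and nest_b above 35 N or contact force between any of finial_30, finial_38, finial_47, finial_56 and nest_c above 35 N or contact force between any of finial_30, finial_38, finial_47, finial_56 and nest_d above 35 N).
It fails at once if a finial drops into a nest (moves at over 0.5 m/s within 23 mm of the pocket floor) ((horizontal distance between finial_30 and nest_a below 0.03 m and z of finial_30 in the frame of nest_a below 0.03 m and linear speed of finial_30 above 0.5 m/s) or (horizontal distance between finial_30 and nest_b below 0.03 m and z of finial_30 in the frame of nest_b below 0.03 m and linear speed of finial_30 above 0.5 m/s) or (horizontal distance between finial_30 and nest_c below 0.03 m and z of finial_30 in the frame of nest_c below 0.03 m and linear speed of finial_30 above 0.5 m/s) or (horizontal distance between finial_30 and nest_d below 0.03 m and z of finial_30 in the frame of nest_d below 0.03 m and linear speed of finial_30 above 0.5 m/s) or (horizontal distance between finial_38 and nest_a below 0.03 m and z of finial_38 in the frame of nest_a below 0.03 m and linear speed of finial_38 above 0.5 m/s) or (horizontal distance between finial_38 and nest_b below 0.03 m and z of finial_38 in the frame of nest_b below 0.03 m and linear speed of finial_38 above 0.5 m/s) or (horizontal distance between finial_38 and nest_c below 0.03 m and z of finial_38 in the frame of nest_c below 0.03 m and linear speed of finial_38 above 0.5 m/s) or (horizontal distance between finial_38 and nest_d below 0.03 m and z of finial_38 in the frame of nest_d below 0.03 m and linear speed of finial_38 above 0.5 m/s) or (horizontal distance between finial_47 and nest_a below 0.03 m and z of finial_47 in the frame of nest_a below 0.03 m and linear speed of finial_47 above 0.5 m/s) or (horizontal distance between finial_47 and nest_b below 0.03 m and z of finial_47 in the frame of nest_b below 0.03 m and linear speed of finial_47 above 0.5 m/s) or (horizontal distance between finial_47 and nest_c below 0.03 m and z of finial_47 in the frame of nest_c below 0.03 m and linear speed of finial_47 above 0.5 m/s) or (horizontal distance between finial_47 and nest_d below 0.03 m and z of finial_47 in the frame of nest_d below 0.03 m and linear speed of finial_47 above 0.5 m/s) or (horizontal distance between finial_56 and nest_a below 0.03 m and z of finial_56 in the frame of nest_a below 0.03 m and linear speed of finial_56 above 0.5 m/s) or (horizontal distance between finial_56 and nest_b below 0.03 m and z of finial_56 in the frame of nest_b below 0.03 m and linear speed of finial_56 above 0.5 m/s) or (horizontal distance between finial_56 and nest_c below 0.03 m and z of finial_56 in the frame of nest_c below 0.03 m and linear speed of finial_56 above 0.5 m/s) or (horizontal distance between finial_56 and nest_d below 0.03 m and z of finial_56 in the frame of nest_d below 0.03 m and linear speed of finial_56 above 0.5 m/s)).
It fails at once if the polish tin is moved by 30 mm or more, or tipped over (distance of polish_tin from where it was at the start of the episode above 0.03 m or angle between polish_tin's own z axis and vertical above 0.5 rad).
It also fails if it takes over 104 s, if anything falls off the work surface, if the arm or the gripper's body presses on something with over 40 N, if the wrist force passes 120 N, or if a joint passes its speed limit or range.

### The arm

A 7-joint arm with a two-finger parallel gripper is mounted at the origin on the work surface. World frame = base frame: x ahead of the robot, y to its left, z up, the work surface at z = 0. Lengths are in mm, angles in rad, forces in N, time in s.
With the tool pointing down it reaches from about 400 to 875 mm from the base axis. Payload 4.4 kg.
Tool frame: the origin (TCP) lies midway between the tips of the shut fingers; the grasp point (between the pads) lies 19 mm behind it; z points along the fingers, y is the direction in which the jaws open and shut (so a half turn about z gives the same grasp; the last joint's range is limited). The gripper opens to 85 mm and grips with 20 to 120 N. Pads are 22 mm wide; open, the fingers measure 114 mm over their backs; the gripper's body (76 mm by 85 mm) begins 54 mm behind the grasp point. The pads swing forward as they close: fully open they stand 13 mm farther back than shut.
Start: joints at [1.163, 0.628, 0.038, 1.517, -0.027, 0.996, -0.02], TCP at [217.897, -612.404, 231.313] pointing down, gripper open.
Joint ranges: [-3.06, 3.06], [-0.37, 2.12], [-1.25, 1.32], [0.18, 2.47], [-1.1, 4.24], [0.23, 1.98], [-2.94, 2.94]. Speed limits (rad/s): [2.57, 2.57, 3.14, 3.14, 3.14, 3.14, 3.14].

### API

Orientations are given as [roll, pitch, yaw] about the fixed x, y, z axes, in that order (R = Rz(yaw) Ry(pitch) Rx(roll)).
In Python, from cell import * gives the robot as it stands. The module is installed in compiled form; this text tells all that it offers.
- The arm moves only by the tool move_arm, never from a script. Its argument "series" is a list of rows, each a list of 2 entries, a list of its own where there are three numbers: the shift along the tool's x, y, z in m, then the turn about the tool's z in rad. In form: [[[x, y, z], yaw], ...]. A call has 1 to 5 rows; each row is the pose to reach, as a shift and turn from the pose measured when the call began, along the tool's axes at that moment; what a row does not reach only later rows make up. A row lasts 1/8 s, in which the tool goes at most 62.5 mm and 10.7 degrees, less where a joint would pass 70% of its speed; a pose out of reach is approached as far as the arm can. A call with a gripper value outside its range is refused whole. "claw" is the opening, from 0 (shut) to 1 (fully open), set as the call begins (left out, the last holds). The fingers move at their own pace and stop on an object; the grip force is fixed at half the most. Time passes only in rows, so rows that repeat a pose let the fingers close. It gives the time, the measured TCP pose, the force and the opening at its end, in the units of the state.
- read_state(): the state, without advancing time (a new reading comes with each control period).
- get_image(name): name is "scene" or "top"; returns the picture (420x560x3 uint8, blue, green, red); there is no depth.
- camera_model(name): a dict with "fov_y" (degrees; the focal length in pixels is half the picture's height over the tangent of half this angle, whatever the lens; pixels are square), "cx", "cy" (the principal point, pixels), "pose" (4x4, takes a point from camera to world coordinates). Camera axes: x right, y down, z forward; pixel columns grow to the right and rows downward; lengths in mm; the calibration is good to about 2 mm. A picture is of the moment at which its call begins. camera_model takes no time and is no camera call.
- finish_job(): hands the job in, once; it reports no verdict.
The state is a dict: "clock": time; "qpos": joint angles; "qd": joint speeds; "tau": joint torques, N m; "eef_pos": TCP position; "tool_rot": TCP orientation; "force": force on the tool from outside, world axes, zero at the start; "torque": the same for the moment, N m; "width": finger opening in mm.
Only numpy, scipy, OpenCV 4.12 (cv2) and the standard library are available. Lean on these libraries where they do the work, as an engineer would, in place of code of your own. Each camera call takes 0.05 s, during which the arm holds its last target. There are 200 camera calls.

## Working session

There is one attempt and no reset: what is moved stays moved. The work goes in short steps, Python scripts to look and compute and a tool call to move; the robot and the scene stay as the last step left them, time stands still between calls to the robot, and variables do not carry over. Pictures are saved under pics/ and viewed, about 12 in all and at most 16, crops included, and the job is handed in when it is done.

Besides the shell and the picture viewer there is one more tool, called by a JSON object that holds its "op" and its "data", one argument or row to a line. move_arm: Moves the arm, as the interface text tells. Its arguments: {"type":"object","properties":{"series":{"type":"array"},"claw":{"type":"number"}},"required":["series"]}

```bash
mkdir -p pics; python3 - <<'E'
from cell import *
import cv2
for n in("scene","top"):
    cv2.imwrite(f"pics/{n}0.png",get_image(n)); m=camera_model(n); print(n,m)
print(read_state())
E
```

```text
scene {'fov_y': 56.91593227949182, 'cx': 283.80420261382574, 'cy': 213.74289326164183, 'pose': array([[-4.79329538e-02,  7.08943059e-01, -7.03634970e-01,
         1.04145505e+03],
       [ 9.98813324e-01,  4.01017603e-02, -2.76367849e-02,
         1.14589084e+02],
       [ 8.62409404e-03, -7.04124697e-01, -7.10023969e-01,
         5.88037765e+02],
       [ 0.00000000e+00,  0.00000000e+00,  0.00000000e+00,
         1.00000000e+00]])}
top {'fov_y': 55.80297961513769, 'cx': 277.7097183715867, 'cy': 204.28813808173138, 'pose': array([[ 1.61426209e-02, -9.88806596e-01,  1.48327109e-01,
         3.98766572e+02],
       [-9.99773646e-01, -1.39062755e-02,  1.61019117e-02,
         8.06935636e+01],
       [-1.38589988e-02, -1.48553461e-01, -9.88807260e-01,
         8.52069138e+02],
       [ 0.00000000e+00,  0.00000000e+00,  0.00000000e+00,
         1.00000000e+00]])}
{'clock': 0.1, 'qpos': array([ 1.16319947,  0.62926712,  0.03843515,  1.51824031, -0.02704012,
        0.99630831, -0.0200045 ]), 'qd': array([-0.00083415, -0.00113079, -0.00069193, -0.00164734,  0.00051809,
        0.00182964, -0.00073812]), 'tau': array([ 2.68552314e-03, -5.64538872e+01,  1.23069875e+00, -1.93974906e+01,
        1.13862759e-02,  5.43532587e-03,  3.21401649e-05]), 'eef_pos': array([ 217.72886868, -611.86588792,  230.48097333]), 'tool_rot': array([-3.13988652e+00, -2.18983848e-05,  3.41778908e-01]), 'force': array([0.4362671 , 0.62682527, 0.39416103]), 'torque': array([ 0.01074627, -0.05232685, -0.02459804]), 'width': 85.63643062716906}
```

View pics/top0.png

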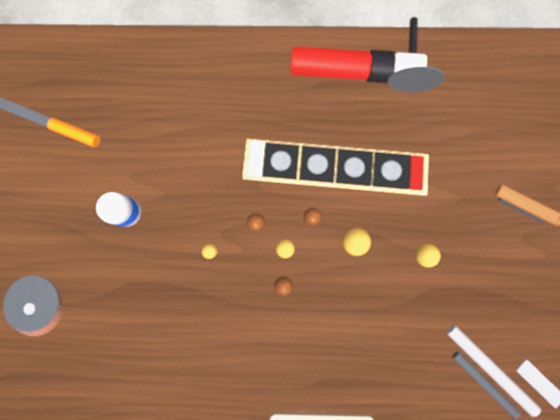

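View pics/scene0.png

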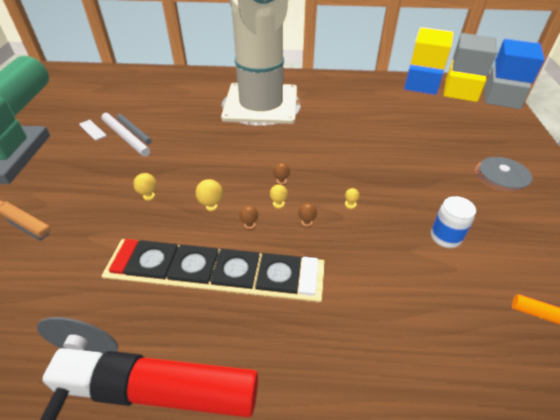

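Top view: the nest tray has its red end at the right (416,172), with pockets at (391,170), (354,167), (317,164) and (281,161). The brass finials are 30 mm at (209,252), 38 mm at (285,249), 56 mm at (357,242) and 47 mm at (428,256). Brown look-alikes are at (256,222), (313,216) and (284,287), and the tin is at (118,210). The scene view shows the same layout, with everything upright.

```bash
cat > h.py <<'E'
from cell import *
import cv2, numpy as np
H={30:29,38:33,47:37.5,56:42}
def ray(n,uv):
    m=camera_model(n); f=210/np.tan(np.radians(m["fov_y"]/2)); P=m["pose"]
    d=P[:3,:3]@np.array([(uv[0]-m["cx"])/f,(uv[1]-m["cy"])/f,1]); return P[:3,3],d/np.linalg.norm(d)
def onz(n,uv,z):
    o,d=ray(n,uv); return (o+d*(z-o[2])/d[2])[:2]
def tri(a,b):
    (o1,d1),(o2,d2)=a,b
    s=np.linalg.lstsq(np.c_[d1,-d2],o2-o1,rcond=None)[0]; p,q=o1+s[0]*d1,o2+s[1]*d2
    return (p+q)/2,np.linalg.norm(p-q)
def blobs(mask,amin):
    n,l,s,c=cv2.connectedComponentsWithStats(mask.astype(np.uint8)*255)
    return [(s[i],c[i],l==i) for i in range(1,n) if s[i][4]>=amin]
def ballc(m):  # centre/radius of the largest inscribed disc, subpixel
    y,x=np.where(m); y0,x0=y.min()-3,x.min()-3
    b=cv2.resize(m[y0:y.max()+4,x0:x.max()+4].astype(np.uint8)*255,None,fx=8,fy=8,interpolation=cv2.INTER_LINEAR)
    d=cv2.distanceTransform((b>127).astype(np.uint8),cv2.DIST_L2,5); r=d.max(); yy,xx=np.where(d>r-3)
    return np.array([(xx.mean()+.5)/8-.5+x0,(yy.mean()+.5)/8-.5+y0]),r/8
def yellow(im):
    h=cv2.cvtColor(im,cv2.COLOR_BGR2HSV); return (h[...,0]>21)&(h[...,0]<34)&(h[...,1]>150)&(h[...,2]>110)
E
python3 - <<'E'
from h import *
for n,box in(("top",(190,450,230,280)),("scene",(120,380,160,220))):
    im=get_image(n); m=yellow(im); k=np.zeros_like(m); a,b,c,d=box; k[c:d,a:b]=1
    for s,c,mm in blobs(m&k,30): print(n,s,c.round(1),*ballc(mm))
im=get_image("top"); k=np.zeros(im.shape[:2],bool); k[135:200,235:435]=1
g=im.astype(int); h=cv2.cvtColor(im,cv2.COLOR_BGR2HSV)
for s,c,mm in blobs(k&(h[...,1]<45)&(h[...,2]>90)&(h[...,2]<225),80): print("pocket",s,c.round(1),onz("top",c,13))
for s,c,mm in blobs(k&((h[...,0]<6)|(h[...,0]>174))&(h[...,1]>200)&(h[...,2]>120),40): print("red",s,c.round(1),onz("top",c,18))
im=get_image("scene"); h=cv2.cvtColor(im,cv2.COLOR_BGR2HSV);k=np.zeros(im.shape[:2],bool); k[235:300,130:300]=1
for s,c,mm in blobs(k&(h[...,1]<45)&(h[...,2]>90)&(h[...,2]<225),80): print("pocketS",s,c.round(1),onz("scene",c,13))
E
```

```text
scene [135 173  18  17 193] [142.  180.8] [140.36197917 182.109375  ] 5.875
scene [197 180  22  21 298] [206.2 190. ] [204.29044118 192.14093137] 7.700003
scene [271 185  14  16 143] [277.2 191.7] [276.26325758 193.30113636] 4.9
scene [346 189  12  11  84] [351.4 193.8] [351.14488636 195.05681818] 3.625
scene [143 190  11   9  43] [149.  195.6] [150.01368026 196.12419528] 1.7984498
scene [345 201  11   7  35] [349.9 204.2] [351.12652439 204.10365854] 1.2249999
scene [273 202  11   6  33] [278.1 204.5] [278.3625     205.45113636] 1.9249997
scene [206 204  11   6  31] [211.3 206.9] [212.80152027 207.06418919] 1.2249999
pocket [270 150  22  22 245] [280.9 160.3] [621.49893309  88.87656095]
pocket [306 153  23  22 227] [317.7 163.6] [615.09648744   9.11395346]
pocket [343 156  23  22 242] [354.3 166.6] [609.37969038 -70.13306921]
pocket [380 160  23  21 251] [391.6 169.9] [ 603.26394872 -150.27285195]
pocketS [139 249  26  20 390] [151.2 258.3] [ 602.8240947  -149.59408676]
pocketS [181 253  25  20 394] [193.  262.8] [608.97506018 -69.62451568]
pocketS [223 258  26  20 409] [235.4 267.5] [615.37636872  10.22954152]
pocketS [266 262  26  21 426] [278.7 272.1] [621.43972483  90.05771252]
```

```bash
cat >> h.py <<'E'
def yellow(im):
    h=cv2.cvtColor(im,cv2.COLOR_BGR2HSV); return (h[...,0]>19)&(h[...,0]<36)&(h[...,1]>110)&(h[...,2]>80)
TOP={30:(209,252),38:(285,249),56:(357,242),47:(428,256)}; SC={30:(352,196),38:(278,194),56:(208,192),47:(145,184)}
def near(n,c,w=26):
    im=get_image(n); m=yellow(im); k=np.zeros_like(m); k[c[1]-w:c[1]+w,c[0]-w:c[0]+w]=1
    return max(blobs(m&k,10),key=lambda b:b[0][4])
E
python3 - <<'E'
from h import *
im=get_image("top");h=cv2.cvtColor(im,cv2.COLOR_BGR2HSV)
print(h[242,340:376].tolist())
for k in TOP:
    s,c,m=near("top",TOP[k]); a,r=ballc(m); s2,c2,m2=near("scene",SC[k]); b,r2=ballc(m2)
    print(k,s,a.round(1),round(r,1),s2,b.round(1),round(r2,1),"top@h",onz("top",a,H[k]).round(1),"scene@h",onz("scene",b,H[k]).round(1),"tri",*tri(ray("top",a),ray("scene",b)))
E
```

```text
[[12, 134, 168], [12, 140, 162], [15, 147, 161], [18, 153, 180], [20, 158, 208], [20, 154, 224], [21, 151, 233], [23, 148, 240], [24, 149, 243], [25, 143, 245], [25, 141, 246], [26, 139, 246], [27, 133, 247], [27, 128, 247], [28, 127, 247], [28, 124, 247], [28, 116, 247], [28, 121, 247], [28, 117, 247], [27, 121, 247], [28, 118, 247], [28, 117, 247], [28, 122, 247], [28, 120, 247], [28, 118, 247], [28, 124, 247], [28, 124, 247], [28, 130, 247], [27, 136, 248], [25, 142, 249], [19, 156, 231], [15, 144, 182], [12, 133, 161], [12, 132, 158], [11, 133, 157], [11, 130, 159]]
30 [202 245  14  14 139] [208.7 251.7] 6.1 [345 188  14  21 219] [351.7 194.8] 6.4 top@h [421.2 235.2] scene@h [422.2 235.1] tri [421.18828746 235.32791516  28.13397261] 0.08094757276683955
38 [277 241  17  17 226] [285.1 249.4] 7.6 [270 185  17  23 297] [278.1 193.1] 8.2 top@h [428.2  77.3] scene@h [430.2  77.9] tri [428.20551066  77.51837598  31.16684413] 0.4966036860869067
56 [344 230  26  26 501] [357.5 243.4] 11.3 [196 179  26  32 595] [208.6 192.1] 12.6 top@h [442.4 -69.4] scene@h [445.5 -67.2] tri [442.38082401 -69.02114979  39.21249963] 1.8170807790581072
47 [417 245  23  22 360] [429.5 257. ] 9.2 [134 173  22  27 444] [144.3 183.4] 10.4 top@h [ 417.2 -215.3] scene@h [ 420.7 -212.1] tri [ 417.06546845 -215.16621372   34.45206808] 2.298641385750627
```

```bash
cat >> h.py <<'E'
from scipy.spatial.transform import Rotation as Ro
YAW=1.494
def goal(x,y,z,yaw=YAW):
    s=read_state(); R=Ro.from_euler("xyz",s["tool_rot"]); d=R.inv().apply(np.array([x,y,z])-s["eef_pos"])/1000
    t=-((yaw-s["tool_rot"][2]+np.pi)%(2*np.pi)-np.pi)
    print("t",round(s["clock"],2),"pos",s["eef_pos"].round(1),"rot",s["tool_rot"].round(3),"shift",d.round(4),"turn",round(t,3),"F",s["force"].round(1),"w",round(s["width"],1))
E
python3 -c "
from h import *
goal(419,-214,160)"
```

```text
t 0.75 pos [ 217.9 -612.4  231.3] rot [ 3.142 -0.     0.342] shift [ 0.323  -0.308   0.0713] turn -1.152 F [-0.4  1.7  0.8] w 85.3
```

{"op": "move_arm", "data": {
  "series": [
    [[0.036, -0.034, 0.008], -0.13],
    [[0.072, -0.068, 0.016], -0.26],
    [[0.108, -0.102, 0.024], -0.39],
    [[0.144, -0.136, 0.032], -0.52],
    [[0.18, -0.17, 0.04], -0.65]
  ],
  "claw": 0.85
}}

```text
clock: 1.38
eef_pos: [331.3, -390.7, 191.4]
tool_rot: [3.141, 0.0, 0.996]
force: [-0.2, 0.4, -0.1]
width: 72.6
```

```bash
python3 -c "
from h import *
goal(419,-214,160)"
```

```text
t 1.38 pos [ 331.3 -390.7  191.4] rot [3.141 0.    0.996] shift [ 0.196  -0.0225  0.0314] turn -0.498 F [-0.2  0.4 -0.1] w 72.6
```

{"op": "move_arm", "data": {
  "series": [
    [[0.049, -0.006, 0.008], -0.13],
    [[0.098, -0.012, 0.016], -0.26],
    [[0.15, -0.018, 0.024], -0.39],
    [[0.196, -0.022, 0.031], -0.5],
    [[0.196, -0.022, 0.031], -0.5]
  ]
}}

```text
clock: 2.0
eef_pos: [421.4, -210.6, 160.3]
tool_rot: [3.14, -0.001, 1.503]
force: [0.5, -0.5, -0.2]
width: 72.7
```

```bash
python3 -c "
from h import *
goal(419,-214,15)
cv2.imwrite('pics/a1.png',cv2.resize(get_image('scene')[100:310,90:370],None,fx=2.5,fy=2.5))"
```

```text
t 2.0 pos [ 421.4 -210.6  160.3] rot [ 3.140e+00 -1.000e-03  1.503e+00] shift [-0.0038 -0.0024  0.1453] turn 0.009 F [ 0.5 -0.5 -0.2] w 72.7
```

View pics/a1.png

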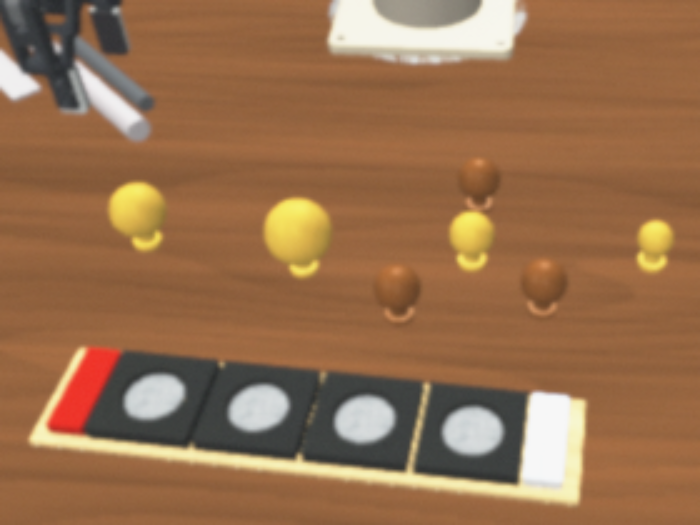

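The gripper is at upper left, with fingers at crop (70,90), and the 47 mm finial is at crop (137,210). I'll check the expected pixel of the TCP while descending partway.

{"op": "move_arm", "data": {
  "series": [
    [[-0.004, -0.002, 0.025], 0.009],
    [[-0.004, -0.002, 0.05], 0.009],
    [[-0.004, -0.002, 0.07], 0.009],
    [[-0.004, -0.002, 0.075], 0.009]
  ]
}}

```text
clock: 2.55
eef_pos: [416.7, -218.2, 84.6]
tool_rot: [-3.141, 0.001, 1.487]
force: [0.5, -0.3, 0.1]
width: 72.7
```

```bash
cat >> h.py <<'E'
def proj(n,p):
    m=camera_model(n); f=210/np.tan(np.radians(m["fov_y"]/2)); q=np.linalg.inv(m["pose"])@np.r_[p,1]
    return np.array([m["cx"]+f*q[0]/q[2],m["cy"]+f*q[1]/q[2]]).round(1)
E
python3 -c "
from h import *
goal(419,-214,15)
print(proj('scene',read_state()['eef_pos']),proj('top',read_state()['eef_pos']))
a=get_image('scene')[120:240,70:220];b=get_image('top')[190:310,360:510]
cv2.imwrite('pics/a2.png',cv2.resize(np.hstack([a,b]),None,fx=2.6,fy=2.6))"
```

```text
t 2.55 pos [ 416.7 -218.2   84.6] rot [-3.141e+00  1.000e-03  1.487e+00] shift [0.0045 0.002  0.0696] turn -0.007 F [ 0.5 -0.3  0.1] w 72.7
[136.4 164.8] [440.1 256.9]
```

View pics/a2.png

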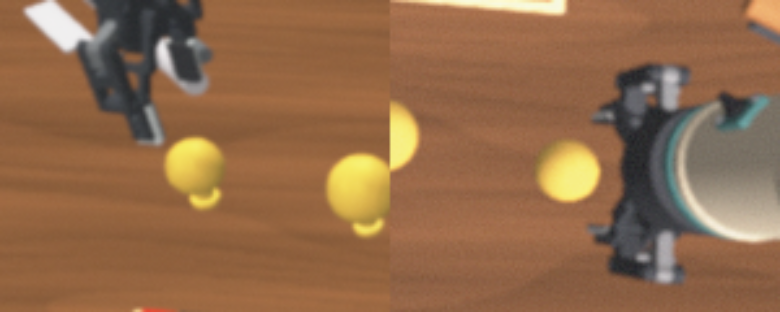

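Scene half: fingertips straddle pixel (136,163), and the projected TCP is (136,165). Top half: fingertips average (441,257), against a projection of (440,257). Jaws lie along x, and calibration agrees with the robot, so I'm descending.

{"op": "move_arm", "data": {
  "series": [
    [[0.003, 0.002, 0.03], 0],
    [[0.003, 0.002, 0.055], 0],
    [[0.003, 0.002, 0.068], 0],
    [[0.003, 0.002, 0.069], 0],
    [[0.003, 0.002, 0.069], 0]
  ]
}}

```text
clock: 3.28
eef_pos: [420.2, -215.4, 17.1]
tool_rot: [3.14, 0.001, 1.488]
force: [0.3, 0.1, 0.6]
width: 72.7
```

{"op": "move_arm", "data": {
  "series": [
    [[0, 0, 0], 0],
    [[0, 0, 0], 0],
    [[0, 0, 0], 0],
    [[0, 0, 0], 0],
    [[0, 0, 0], 0]
  ],
  "claw": 0
}}

```text
clock: 3.9
eef_pos: [420.8, -215.9, 18.2]
tool_rot: [3.138, 0.002, 1.488]
force: [-0.4, -0.8, 7.2]
width: 44.5
```

```bash
python3 -c "
from h import *
goal(419,-214,15)"
```

```text
t 3.9 pos [ 420.8 -215.9   18.2] rot [3.138e+00 2.000e-03 1.488e+00] shift [ 0.0017 -0.0019  0.0032] turn -0.006 F [-0.4 -0.8  7.2] w 44.5
```

{"op": "move_arm", "data": {
  "series": [
    [[0, 0, -0.01], 0],
    [[0, 0, -0.03], 0],
    [[0, 0, -0.06], 0],
    [[0, 0, -0.08], 0],
    [[0, 0, -0.08], 0]
  ]
}}

```text
clock: 4.53
eef_pos: [421.4, -216.2, 99.8]
tool_rot: [3.135, 0.003, 1.487]
force: [0.4, 0.1, -1.7]
width: 44.5
```

```bash
python3 -c "
from h import *
goal(608.5,-70,110)
print(proj('scene',read_state()['eef_pos']),proj('top',read_state()['eef_pos']))
a=get_image('scene')[100:220,70:220];b=get_image('top')[190:310,360:510]
cv2.imwrite('pics/a3.png',cv2.resize(np.hstack([a,b]),None,fx=2.6,fy=2.6))"
```

```text
t 4.53 pos [ 421.4 -216.2   99.8] rot [3.135e+00 3.000e-03 1.487e+00] shift [ 0.1613  0.1743 -0.0096] turn -0.007 F [ 0.4  0.1 -1.7] w 44.5
[134.7 160.4] [442.  254.2]
```

View pics/a3.png

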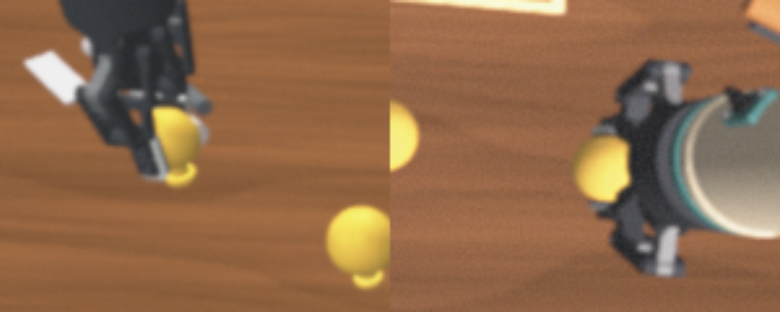

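Held and upright. The foot is at crop (180,173), which is scene pixel (139,166). I'll measure the in-hand offset from that.

```bash
python3 -c "
from h import *
c=near('scene',(139,156),22); y,x=np.where(c[2]); yb=y.max()
print('foot',c[0],onz('scene',(x[y>=yb-3].mean(),yb-2.5),85)); 
c=near('top',(441,254),20); print(c[0],onz('top',(0,0),0))
for y in(-216,-212,-208): print(y,proj('scene',[421,y,119]),proj('top',[421,y,119]))
"
```

```text
foot [129 141  18  31 382] [ 428.78607374 -208.1360786 ]
[432 243  20  25 319] [1008.9544273   763.55154653]
-216 [132.3 152.6] [446.1 254.2]
-212 [134.3 152.7] [443.9 254.2]
-208 [136.2 152.8] [441.7 254.1]
```

{"op": "move_arm", "data": {
  "series": [
    [[0.035, 0.036, -0.003], 0],
    [[0.07, 0.075, -0.006], 0],
    [[0.105, 0.115, -0.01], 0],
    [[0.14, 0.155, -0.01], 0],
    [[0.158, 0.174, -0.01], -0.007]
  ]
}}

```text
clock: 5.35
eef_pos: [608.2, -68.9, 106.3]
tool_rot: [3.14, -0.0, 1.498]
force: [-1.1, -0.0, -1.2]
width: 44.5
```

```bash
python3 -c "
from h import *
goal(609,-73,40)"
```

```text
t 5.35 pos [608.2 -68.9 106.3] rot [ 3.14  -0.     1.498] shift [-0.004   0.0009  0.0663] turn 0.004 F [-1.1 -0.  -1.2] w 44.5
```

{"op": "move_arm", "data": {
  "series": [
    [[-0.004, 0.001, 0.02], 0],
    [[-0.004, 0.001, 0.04], 0],
    [[-0.004, 0.001, 0.055], 0],
    [[-0.004, 0.001, 0.06], 0],
    [[-0.004, 0.001, 0.06], 0]
  ]
}}

```text
clock: 5.98
eef_pos: [608.6, -73.4, 45.8]
tool_rot: [3.141, 0.0, 1.498]
force: [-0.7, -0.1, -1.3]
width: 44.2
```

```bash
python3 -c "
from h import *
goal(609,-73,32)
c=near('scene',(195,250),26); y,x=np.where(c[2]); yb=y.max()
print('foot',c[0],onz('scene',(x[y>=yb-3].mean(),yb-2.5),31))
a=get_image('scene')[180:300,110:310]
cv2.imwrite('pics/a4.png',cv2.resize(a,None,fx=3.5,fy=3.5))"
```

```text
t 5.97 pos [608.6 -73.4  45.8] rot [3.141 0.    1.498] shift [0.0005 0.0004 0.0138] turn 0.004 F [-0.7 -0.1 -1.3] w 44.2
foot [186 231  17  32 380] [615.09748097 -65.79008264]
```

View pics/a4.png

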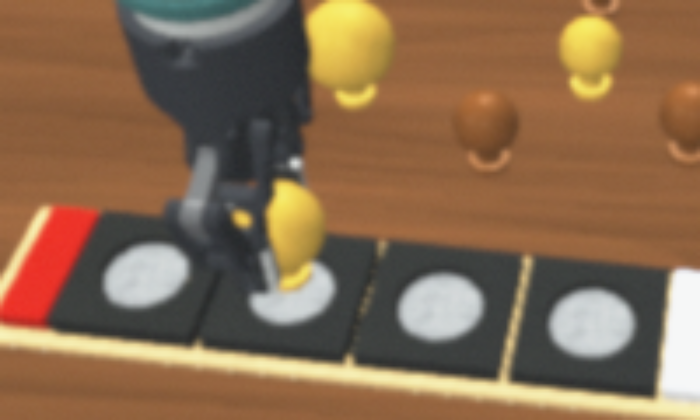

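It hangs upright over the second pocket from red, foot at crop (295,275) against pocket centre (292,290). Next, down the last 13 mm slowly.

{"op": "move_arm", "data": {
  "series": [
    [[0, 0, 0.004], 0],
    [[0, 0, 0.007], 0],
    [[0, 0, 0.01], 0],
    [[0, 0, 0.012], 0],
    [[0, 0, 0.012], 0]
  ]
}}

```text
clock: 6.7
eef_pos: [609.3, -73.2, 34.6]
tool_rot: [3.139, -0.0, 1.498]
force: [-0.2, 0.8, -1.4]
width: 44.7
```

```bash
python3 -c "
from h import *
goal(609,-73,32)"
```

```text
t 6.7 pos [609.3 -73.2  34.6] rot [ 3.139 -0.     1.498] shift [ 0.0002 -0.0003  0.0026] turn 0.004 F [-0.2  0.8 -1.4] w 44.7
```

{"op": "move_arm", "data": {
  "series": [
    [[0, 0, 0.001], 0],
    [[0, 0, 0.002], 0],
    [[0, 0, 0.0025], 0],
    [[0, 0, 0.0025], 0]
  ]
}}

```text
clock: 7.2
eef_pos: [609.3, -73.2, 32.0]
tool_rot: [3.139, -0.0, 1.498]
force: [0.5, 0.1, -1.1]
width: 44.6
```

{"op": "move_arm", "data": {
  "series": [
    [[0, 0, 0], 0],
    [[0, 0, 0], 0],
    [[0, 0, 0], 0]
  ]
}}

```text
clock: 7.58
eef_pos: [609.3, -73.2, 32.1]
tool_rot: [3.139, -0.0, 1.498]
force: [0.7, -0.5, -1.1]
width: 44.4
```

{"op": "move_arm", "data": {
  "series": [
    [[0, 0, 0], 0],
    [[0, 0, 0], 0],
    [[0, 0, 0], 0],
    [[0, 0, 0], 0]
  ],
  "claw": 0.9
}}

```text
clock: 8.07
eef_pos: [609.5, -73.2, 32.2]
tool_rot: [3.139, -0.0, 1.498]
force: [1.3, -0.2, -0.2]
width: 76.7
```

{"op": "move_arm", "data": {
  "series": [
    [[0, 0, -0.02], 0],
    [[0, 0, -0.05], 0],
    [[0, 0, -0.09], 0],
    [[0, 0, -0.11], 0],
    [[0, 0, -0.11], 0]
  ]
}}

```text
clock: 8.7
eef_pos: [610.7, -73.3, 145.1]
tool_rot: [3.134, -0.0, 1.498]
force: [0.2, 0.2, -0.7]
width: 77.0
```

```bash
python3 -c "
from h import *
goal(444,-68.5,140)"
```

```text
t 8.7 pos [610.7 -73.3 145.1] rot [ 3.134 -0.     1.498] shift [-0.0074 -0.1667  0.0039] turn 0.004 F [ 0.2  0.2 -0.7] w 77.0
```

{"op": "move_arm", "data": {
  "series": [
    [[-0.001, -0.04, 0], 0],
    [[-0.003, -0.085, 0], 0],
    [[-0.005, -0.13, 0], 0],
    [[-0.006, -0.167, 0], 0],
    [[-0.006, -0.167, 0], 0]
  ],
  "claw": 1
}}

```text
clock: 9.32
eef_pos: [439.7, -67.2, 143.4]
tool_rot: [3.139, 0.001, 1.498]
force: [0.6, -0.6, -0.3]
width: 85.3
```

```bash
python3 -c "
from h import *
goal(444,-67.5,18)
for n,c in(('top',(355,166)),('scene',(194,250))):
    s,_,m=near(n,c); a,r=ballc(m); print(s,a,r,onz(n,a,37.5+13))"
```

```text
t 9.32 pos [439.7 -67.2 143.4] rot [3.139e+00 1.000e-03 1.498e+00] shift [1.000e-04 4.000e-03 1.254e-01] turn 0.004 F [ 0.6 -0.6 -0.3] w 85.3
[348 153  20  20 332] [358.02648305 162.47351695] 9.375 [608.901375   -71.16975857]
[176 238  28  30 612] [189.96716102 249.99682203] 12.419578 [609.15087551 -69.05079226]
```

The 47 sits at (609,-70), right on its pocket centre. Descending on the 56.

{"op": "move_arm", "data": {
  "series": [
    [[0, 0.004, 0.035], 0],
    [[0, 0.004, 0.07], 0],
    [[0, 0.004, 0.1], 0],
    [[0, 0.004, 0.12], 0],
    [[0, 0.004, 0.125], 0]
  ]
}}

```text
clock: 10.05
eef_pos: [449.8, -67.1, 17.0]
tool_rot: [3.135, -0.001, 1.499]
force: [0.9, -0.5, 0.4]
width: 85.4
```

```bash
python3 -c "
from h import *
goal(444,-67.5,18)"
```

```text
t 10.05 pos [449.8 -67.1  17. ] rot [ 3.135e+00 -1.000e-03  1.499e+00] shift [-0.0008 -0.0058 -0.0011] turn 0.005 F [ 0.9 -0.5  0.4] w 85.4
```

{"op": "move_arm", "data": {
  "series": [
    [[0, -0.003, 0], 0],
    [[0, -0.005, 0], 0],
    [[0, -0.005, 0], 0]
  ]
}}

```text
clock: 10.42
eef_pos: [445.4, -66.7, 16.7]
tool_rot: [3.134, -0.001, 1.499]
force: [-0.3, 0.3, 0.0]
width: 85.2
```

{"op": "move_arm", "data": {
  "series": [
    [[0, 0, 0], 0],
    [[0, 0, 0], 0],
    [[0, 0, 0], 0],
    [[0, 0, 0], 0],
    [[0, 0, 0], 0]
  ],
  "claw": 0
}}

```text
clock: 11.05
eef_pos: [445.8, -66.8, 17.3]
tool_rot: [3.133, -0.001, 1.499]
force: [-0.3, 0.0, 5.7]
width: 53.8
```

{"op": "move_arm", "data": {
  "series": [
    [[0, 0, -0.01], 0],
    [[0, 0, -0.03], 0],
    [[0, 0, -0.06], 0],
    [[0, 0, -0.1], 0],
    [[0, 0, -0.1], 0]
  ]
}}

```text
clock: 11.68
eef_pos: [446.6, -67.0, 119.8]
tool_rot: [3.128, -0.001, 1.498]
force: [-0.2, 0.4, -2.0]
width: 53.7
```

```bash
python3 -c "
from h import *
goal(603,-150,115)
p=read_state()['eef_pos']+[0,0,24]
print(proj('scene',p),proj('top',p))
a=get_image('scene')[100:220,130:280];b=get_image('top')[180:300,290:440]
cv2.imwrite('pics/a5.png',cv2.resize(np.hstack([a,b]),None,fx=2.6,fy=2.6))"
```

```text
t 11.68 pos [446.6 -67.  119.8] rot [ 3.128e+00 -1.000e-03  1.498e+00] shift [-0.0714  0.1619  0.007 ] turn 0.004 F [-0.2  0.4 -2. ] w 53.7
[201.6 152.8] [366.7 238. ]
```

View pics/a5.png

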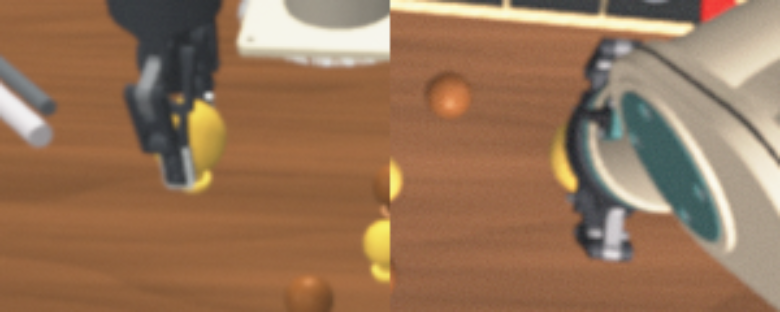

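Held upright, in-hand offset about zero: ball centre near scene px 202.5, expected 201.6.

{"op": "move_arm", "data": {
  "series": [
    [[-0.018, 0.04, 0], 0],
    [[-0.036, 0.08, 0], 0],
    [[-0.054, 0.12, 0], 0],
    [[-0.072, 0.162, 0], 0],
    [[-0.072, 0.162, 0], 0]
  ]
}}

```text
clock: 12.4
eef_pos: [602.8, -152.9, 116.8]
tool_rot: [3.133, 0.0, 1.495]
force: [-0.3, 0.5, -2.3]
width: 54.0
```

```bash
python3 -c "
from h import *
goal(603,-150,45)"
```

```text
t 12.4 pos [ 602.8 -152.9  116.8] rot [3.133 0.    1.495] shift [ 0.0029 -0.0006  0.0718] turn 0.001 F [-0.3  0.5 -2.3] w 54.0
```

{"op": "move_arm", "data": {
  "series": [
    [[0.003, 0, 0.02], 0],
    [[0.003, 0, 0.045], 0],
    [[0.003, 0, 0.06], 0],
    [[0.003, 0, 0.068], 0],
    [[0.003, 0, 0.07], 0]
  ]
}}

```text
clock: 13.02
eef_pos: [603.4, -149.7, 46.4]
tool_rot: [3.133, 0.0, 1.495]
force: [0.2, 0.2, -2.0]
width: 54.1
```

```bash
python3 -c "
from h import *
goal(603,-150,31.5)"
```

```text
t 13.03 pos [ 603.4 -149.7   46.4] rot [3.133 0.    1.495] shift [-0.0003 -0.0005  0.0149] turn 0.001 F [ 0.2  0.2 -2. ] w 54.1
```

{"op": "move_arm", "data": {
  "series": [
    [[0, 0, 0.004], 0],
    [[0, 0, 0.008], 0],
    [[0, 0, 0.011], 0],
    [[0, 0, 0.013], 0],
    [[0, 0, 0.014], 0]
  ]
}}

```text
clock: 13.65
eef_pos: [603.5, -149.7, 32.3]
tool_rot: [3.133, -0.0, 1.495]
force: [-0.2, 0.0, -1.0]
width: 53.8
```

{"op": "move_arm", "data": {
  "series": [
    [[0, 0, 0], 0],
    [[0, 0, 0], 0]
  ]
}}

```text
clock: 13.9
eef_pos: [603.5, -149.7, 32.4]
tool_rot: [3.133, -0.0, 1.495]
force: [-0.4, -0.3, -1.1]
width: 53.6
```

{"op": "move_arm", "data": {
  "series": [
    [[0, 0, 0], 0],
    [[0, 0, 0], 0],
    [[0, 0, 0], 0],
    [[0, 0, 0], 0]
  ],
  "claw": 1
}}

```text
clock: 14.4
eef_pos: [603.6, -149.7, 32.5]
tool_rot: [3.133, -0.0, 1.495]
force: [-0.9, -0.0, 0.1]
width: 85.3
```

{"op": "move_arm", "data": {
  "series": [
    [[0, 0, -0.02], 0],
    [[0, 0, -0.05], 0],
    [[0, 0, -0.09], 0],
    [[0, 0, -0.12], 0],
    [[0, 0, -0.12], 0]
  ]
}}

```text
clock: 15.02
eef_pos: [604.8, -149.7, 156.6]
tool_rot: [3.126, 0.001, 1.495]
force: [-0.3, -0.0, -0.2]
width: 85.1
```

```bash
python3 -c "
from h import *
goal(429,78,150)"
```

```text
t 15.03 pos [ 604.8 -149.7  156.6] rot [3.126e+00 1.000e-03 1.495e+00] shift [ 0.2137 -0.1926  0.0036] turn 0.001 F [-0.3 -0.  -0.2] w 85.1
```

{"op": "move_arm", "data": {
  "series": [
    [[0.04, -0.036, 0.001], 0],
    [[0.08, -0.072, 0.002], 0],
    [[0.12, -0.108, 0.003], 0],
    [[0.16, -0.144, 0.004], 0],
    [[0.2, -0.18, 0.004], 0]
  ],
  "claw": 0.7
}}

```text
clock: 15.65
eef_pos: [439.1, 64.5, 149.8]
tool_rot: [3.127, 0.001, 1.495]
force: [-0.3, 1.2, -0.8]
width: 59.7
```

```bash
python3 -c "
from h import *
goal(429,78,85)
for n,c in(('top',(395,165)),('scene',(148,240))):
    s,_,m=near(n,c); a,r=ballc(m); print(s,a,r,onz(n,a,42+13))"
```

```text
t 15.65 pos [439.1  64.5 149.8] rot [3.127e+00 1.000e-03 1.495e+00] shift [ 0.0127 -0.012   0.0646] turn 0.001 F [-0.3  1.2 -0.8] w 59.7
[384 153  27  26 521] [398.49810606 165.92424242] 11.299619 [ 601.47829858 -153.0919241 ]
[130 229  33  35 829] [145.24232456 243.78399123] 15.074235 [ 602.96966226 -150.45598123]
```

The 56 is within 3 mm of its pocket. On to the 38.

{"op": "move_arm", "data": {
  "series": [
    [[0.013, -0.012, 0.01], 0],
    [[0.013, -0.012, 0.03], 0],
    [[0.013, -0.012, 0.055], 0],
    [[0.013, -0.012, 0.065], 0],
    [[0.013, -0.012, 0.065], 0]
  ]
}}

```text
clock: 16.38
eef_pos: [426.0, 81.3, 84.6]
tool_rot: [3.13, 0.0, 1.505]
force: [0.1, 0.7, -0.1]
width: 59.9
```

```bash
python3 -c "
from h import *
goal(429,78,12)"
```

```text
t 16.38 pos [426.   81.3  84.6] rot [3.13  0.    1.505] shift [-0.0031  0.0023  0.0727] turn 0.011 F [ 0.1  0.7 -0.1] w 59.9
```

{"op": "move_arm", "data": {
  "series": [
    [[-0.003, 0.002, 0.01], 0],
    [[-0.003, 0.002, 0.03], 0],
    [[-0.003, 0.002, 0.055], 0],
    [[-0.003, 0.002, 0.07], 0],
    [[-0.003, 0.002, 0.071], 0]
  ]
}}

```text
clock: 17.0
eef_pos: [428.4, 77.9, 13.0]
tool_rot: [3.131, 0.0, 1.505]
force: [-0.2, -0.7, -0.6]
width: 59.6
```

```bash
python3 -c "
from h import *
goal(429,78,12)"
```

```text
t 17.0 pos [428.4  77.9  13. ] rot [3.131 0.    1.505] shift [0.0002 0.0006 0.001 ] turn 0.011 F [-0.2 -0.7 -0.6] w 59.6
```

{"op": "move_arm", "data": {
  "series": [
    [[0, 0, 0], 0],
    [[0, 0, 0], 0],
    [[0, 0, 0], 0],
    [[0, 0, 0], 0],
    [[0, 0, 0], 0]
  ],
  "claw": 0
}}

```text
clock: 17.62
eef_pos: [429.0, 77.9, 13.6]
tool_rot: [3.13, 0.0, 1.505]
force: [-0.4, -1.5, 7.1]
width: 35.5
```

{"op": "move_arm", "data": {
  "series": [
    [[0, 0, -0.01], 0],
    [[0, 0, -0.03], 0],
    [[0, 0, -0.06], 0],
    [[0, 0, -0.1], 0],
    [[0, 0, -0.1], 0]
  ]
}}

```text
clock: 18.25
eef_pos: [429.2, 78.3, 115.6]
tool_rot: [3.125, -0.001, 1.504]
force: [-0.3, -0.2, -1.0]
width: 35.3
```

```bash
python3 -c "
from h import *
goal(615,9.5,115)
p=read_state()['eef_pos']+[0,0,20]
print(proj('scene',p),proj('top',p))
a=get_image('scene')[100:220,200:350];b=get_image('top')[180:300,210:360]
cv2.imwrite('pics/a6.png',cv2.resize(np.hstack([a,b]),None,fx=2.6,fy=2.6))"
```

```text
t 18.25 pos [429.2  78.3 115.6] rot [ 3.125e+00 -1.000e-03  1.504e+00] shift [-0.0562  0.1899  0.0036] turn 0.01 F [-0.3 -0.2 -1. ] w 35.3
[278.2 153.6] [284.8 246.8]
```

View pics/a6.png

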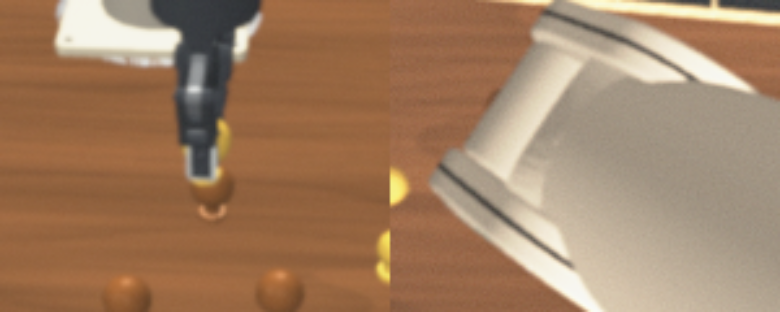

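Held: the brass ball shows behind the near finger, centred near scene px 279.6 against an expected 278.2, so y is about +2 mm. The three brown ones are undisturbed.

{"op": "move_arm", "data": {
  "series": [
    [[-0.015, 0.045, 0], 0],
    [[-0.03, 0.09, 0], 0],
    [[-0.044, 0.14, 0], 0],
    [[-0.058, 0.19, 0.002], 0.01],
    [[-0.058, 0.19, 0.003], 0.01]
  ]
}}

```text
clock: 18.98
eef_pos: [616.0, 4.3, 110.3]
tool_rot: [3.129, 0.002, 1.489]
force: [-0.8, 0.0, -1.4]
width: 35.5
```

```bash
python3 -c "
from h import *
goal(615,7.5,42)"
```

```text
t 18.98 pos [616.    4.3 110.3] rot [3.129e+00 2.000e-03 1.489e+00] shift [ 0.0032 -0.0021  0.0683] turn -0.005 F [-0.8  0.  -1.4] w 35.5
```

{"op": "move_arm", "data": {
  "series": [
    [[0.003, -0.002, 0.02], 0],
    [[0.003, -0.002, 0.045], 0],
    [[0.003, -0.002, 0.06], 0],
    [[0.003, -0.002, 0.067], 0],
    [[0.003, -0.002, 0.068], 0]
  ]
}}

```text
clock: 19.6
eef_pos: [614.9, 7.6, 42.0]
tool_rot: [3.13, 0.002, 1.49]
force: [-0.1, -0.3, -1.5]
width: 35.2
```

```bash
python3 -c "
from h import *
goal(615,7.5,27.8)"
```

```text
t 19.6 pos [614.9   7.6  42. ] rot [3.13e+00 2.00e-03 1.49e+00] shift [-0.     -0.      0.0142] turn -0.004 F [-0.1 -0.3 -1.5] w 35.2
```

{"op": "move_arm", "data": {
  "series": [
    [[0, 0, 0.004], 0],
    [[0, 0, 0.008], 0],
    [[0, 0, 0.011], 0],
    [[0, 0, 0.013], 0],
    [[0, 0, 0.014], 0]
  ]
}}

```text
clock: 20.23
eef_pos: [615.0, 7.5, 27.9]
tool_rot: [3.13, 0.002, 1.49]
force: [-0.0, -0.3, -1.3]
width: 35.5
```

{"op": "move_arm", "data": {
  "series": [
    [[0, 0, 0], 0],
    [[0, 0, 0], 0]
  ]
}}

```text
clock: 20.48
eef_pos: [615.1, 7.5, 28.0]
tool_rot: [3.13, 0.002, 1.49]
force: [-0.3, 0.2, -1.6]
width: 35.5
```

{"op": "move_arm", "data": {
  "series": [
    [[0, 0, 0], 0],
    [[0, 0, 0], 0],
    [[0, 0, 0], 0],
    [[0, 0, 0], 0]
  ],
  "claw": 0.8
}}

```text
clock: 20.98
eef_pos: [615.1, 7.5, 28.0]
tool_rot: [3.13, 0.002, 1.49]
force: [-1.0, 0.0, -0.1]
width: 68.0
```

{"op": "move_arm", "data": {
  "series": [
    [[0, 0, -0.02], 0],
    [[0, 0, -0.05], 0],
    [[0, 0, -0.09], 0],
    [[0, 0, -0.12], 0],
    [[0, 0, -0.12], 0]
  ]
}}

```text
clock: 21.6
eef_pos: [615.6, 8.5, 151.9]
tool_rot: [3.123, 0.001, 1.49]
force: [0.3, -1.5, -0.7]
width: 68.4
```

```bash
python3 -c "
from h import *
goal(421.5,235,150)"
```

```text
t 21.6 pos [615.6   8.5 151.9] rot [3.123e+00 1.000e-03 1.490e+00] shift [ 0.21   -0.2119 -0.0021] turn -0.004 F [ 0.3 -1.5 -0.7] w 68.4
```

{"op": "move_arm", "data": {
  "series": [
    [[0.04, -0.04, 0], 0],
    [[0.08, -0.08, 0], 0],
    [[0.12, -0.12, 0], 0],
    [[0.16, -0.16, 0], 0],
    [[0.2, -0.2, 0], 0]
  ],
  "claw": 0.65
}}

```text
clock: 22.22
eef_pos: [431.0, 225.0, 148.1]
tool_rot: [3.124, 0.001, 1.489]
force: [-0.3, 0.1, 0.7]
width: 55.8
```

```bash
python3 -c "
from h import *
goal(421.5,235,75)
for n,c in(('top',(319,160)),('scene',(237,257))):
    s,_,m=near(n,c); a,r=ballc(m); print(s,a,r,onz(n,a,33+13))"
```

```text
t 22.23 pos [431.  225.  148.1] rot [3.124e+00 1.000e-03 1.489e+00] shift [ 0.0093 -0.0116  0.0729] turn -0.005 F [-0.3  0.1  0.7] w 55.8
[312 152  17  16 210] [317.97106481 160.48032407] 5.793799 [613.31078478  11.28134151]
[222 246  22  27 424] [232.1577381  256.36805556] 9.993799 [615.83801387   7.11773652]
```

{"op": "move_arm", "data": {
  "series": [
    [[0.009, -0.011, 0.01], 0],
    [[0.009, -0.011, 0.03], 0],
    [[0.009, -0.011, 0.055], 0],
    [[0.009, -0.011, 0.07], 0],
    [[0.009, -0.011, 0.073], 0]
  ]
}}

```text
clock: 22.95
eef_pos: [418.2, 239.1, 74.8]
tool_rot: [3.127, -0.001, 1.501]
force: [-0.6, -0.1, 0.6]
width: 55.5
```

```bash
python3 -c "
from h import *
goal(421.5,235,9.5)"
```

```text
t 22.95 pos [418.2 239.1  74.8] rot [ 3.127e+00 -1.000e-03  1.501e+00] shift [-0.004   0.0026  0.0654] turn 0.007 F [-0.6 -0.1  0.6] w 55.5
```

{"op": "move_arm", "data": {
  "series": [
    [[-0.004, 0.003, 0.01], 0],
    [[-0.004, 0.003, 0.03], 0],
    [[-0.004, 0.003, 0.05], 0],
    [[-0.004, 0.003, 0.063], 0],
    [[-0.004, 0.003, 0.064], 0]
  ]
}}

```text
clock: 23.58
eef_pos: [421.7, 234.7, 10.4]
tool_rot: [3.127, -0.001, 1.501]
force: [-0.2, 0.6, -0.4]
width: 55.8
```

{"op": "move_arm", "data": {
  "series": [
    [[0, 0, 0], 0],
    [[0, 0, 0], 0],
    [[0, 0, 0], 0],
    [[0, 0, 0], 0],
    [[0, 0, 0], 0]
  ],
  "claw": 0
}}

```text
clock: 24.2
eef_pos: [422.1, 235.0, 11.0]
tool_rot: [3.126, -0.001, 1.501]
force: [0.6, -0.2, 6.0]
width: 26.9
```

{"op": "move_arm", "data": {
  "series": [
    [[0, 0, -0.01], 0],
    [[0, 0, -0.03], 0],
    [[0, 0, -0.06], 0],
    [[0, 0, -0.1], 0],
    [[0, 0, -0.1], 0]
  ]
}}

```text
clock: 24.82
eef_pos: [421.9, 235.9, 113.6]
tool_rot: [3.122, -0.005, 1.501]
force: [-0.8, -0.1, -0.5]
width: 26.9
```

```bash
python3 -c "
from h import *
goal(621.5,89.5,110)
p=read_state()['eef_pos']+[0,0,20]
print(proj('scene',p),proj('top',p))
a=get_image('scene')[100:220,280:430];b=get_image('top')[180:300,130:280]
cv2.imwrite('pics/a7.png',cv2.resize(np.hstack([a,b]),None,fx=2.6,fy=2.6))"
```

```text
t 24.82 pos [421.9 235.9 113.6] rot [ 3.122 -0.005  1.501] shift [-0.1321  0.2092  0.0071] turn 0.007 F [-0.8 -0.1 -0.5] w 26.9
[359.2 155.1] [197.5 249.5]
```

View pics/a7.png

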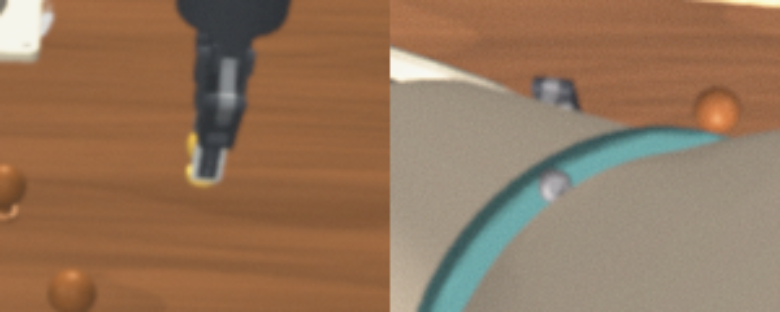

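Held: the brass ball's left edge puts its centre at px 359.3, expected 359.2.

{"op": "move_arm", "data": {
  "series": [
    [[-0.03, 0.046, 0], 0],
    [[-0.06, 0.092, 0], 0],
    [[-0.09, 0.14, 0.002], 0],
    [[-0.12, 0.185, 0.004], 0],
    [[-0.132, 0.209, 0.007], 0.007]
  ]
}}

```text
clock: 25.55
eef_pos: [621.3, 84.0, 105.1]
tool_rot: [3.128, 0.001, 1.489]
force: [-0.5, 1.1, -0.3]
width: 26.8
```

```bash
python3 -c "
from h import *
goal(621.5,89.5,40)"
```

```text
t 25.55 pos [621.3  84.  105.1] rot [3.128e+00 1.000e-03 1.489e+00] shift [ 0.0056 -0.0012  0.0651] turn -0.005 F [-0.5  1.1 -0.3] w 26.8
```

{"op": "move_arm", "data": {
  "series": [
    [[0.005, -0.001, 0.015], 0],
    [[0.005, -0.001, 0.04], 0],
    [[0.005, -0.001, 0.057], 0],
    [[0.005, -0.001, 0.064], 0],
    [[0.005, -0.001, 0.065], 0]
  ]
}}

```text
clock: 26.18
eef_pos: [621.1, 89.4, 39.7]
tool_rot: [3.128, 0.001, 1.49]
force: [0.0, -0.3, -0.8]
width: 27.3
```

```bash
python3 -c "
from h import *
goal(621.5,89.5,25.2)"
```

```text
t 26.18 pos [621.1  89.4  39.7] rot [3.128e+00 1.000e-03 1.490e+00] shift [0.0002 0.0002 0.0145] turn -0.004 F [ 0.  -0.3 -0.8] w 27.3
```

{"op": "move_arm", "data": {
  "series": [
    [[0, 0, 0.004], 0],
    [[0, 0, 0.008], 0],
    [[0, 0, 0.011], 0],
    [[0, 0, 0.013], 0],
    [[0, 0, 0.0145], 0]
  ]
}}

```text
clock: 26.8
eef_pos: [621.3, 89.3, 25.1]
tool_rot: [3.128, 0.001, 1.49]
force: [0.4, -0.3, -0.8]
width: 27.0
```

{"op": "move_arm", "data": {
  "series": [
    [[0, 0, 0], 0],
    [[0, 0, 0], 0]
  ]
}}

```text
clock: 27.05
eef_pos: [621.4, 89.3, 25.2]
tool_rot: [3.128, 0.001, 1.49]
force: [-0.7, -0.4, -1.2]
width: 27.2
```

{"op": "move_arm", "data": {
  "series": [
    [[0, 0, 0], 0],
    [[0, 0, 0], 0],
    [[0, 0, 0], 0],
    [[0, 0, 0], 0]
  ],
  "claw": 0.7
}}

```text
clock: 27.55
eef_pos: [621.4, 89.3, 25.2]
tool_rot: [3.128, 0.001, 1.49]
force: [0.6, -0.2, 0.0]
width: 60.0
```

{"op": "move_arm", "data": {
  "series": [
    [[0, 0, -0.02], 0],
    [[0, 0, -0.05], 0],
    [[0, 0, -0.09], 0],
    [[0, 0, -0.13], 0],
    [[0, 0, -0.15], 0]
  ]
}}

```text
clock: 28.18
eef_pos: [620.4, 90.4, 178.7]
tool_rot: [3.124, -0.0, 1.49]
force: [0.4, 0.5, -0.8]
width: 59.6
```

{"op": "move_arm", "data": {
  "series": [
    [[0, -0.04, 0], 0],
    [[0, -0.09, 0], 0],
    [[0, -0.14, 0], 0],
    [[0, -0.16, 0], 0],
    [[0, -0.16, 0], 0]
  ]
}}

```text
clock: 28.8
eef_pos: [459.8, 103.0, 176.2]
tool_rot: [3.124, 0.001, 1.492]
force: [0.9, 1.0, 0.4]
width: 59.8
```

```bash
python3 -c "
from h import *
for k,t,s,p in((56,(397,165),(147,242),(603,-150)),(47,(358,162),(191,250),(609.2,-70)),(38,(319,160),(235,257),(615.2,9.7)),(30,(281,158),(277,264),(621.5,89.5))):
    for n,c in(('top',t),('scene',s)):
        q,_,m=near(n,c,20); a,r=ballc(m); print(k,n,q,onz(n,a,H[k]+13).round(1),p)
im=get_image('top')
cv2.imwrite('pics/f1.png',cv2.resize(np.vstack([get_image('scene')[215:315,90:340],im[110:210,220:470]]),None,fx=2.8,fy=2.8))
h=cv2.cvtColor(im,cv2.COLOR_BGR2HSV);print([ (b[0],b[1]) for b in blobs((h[...,0]>105)&(h[...,0]<130)&(h[...,1]>180),30) if b[1][0]<200])
"
```

```text
56 top [385 153  26  26 509] [ 610.9 -158.9] (603, -150)
56 scene [130 229  33  33 820] [ 603.1 -150.4] (603, -150)
47 top [347 153  21  20 331] [608.6 -70.9] (609.2, -70)
47 scene [176 238  29  30 612] [609.2 -69.1] (609.2, -70)
38 top [317 151  12  11  63] [625.7   0.9] (615.2, 9.7)
38 scene [222 246  22  27 425] [615.8   7.1] (615.2, 9.7)Traceback (most recent call last):
  File "<string>", line 5, in <module>
    q,_,m=near(n,c,20); a,r=ballc(m); print(k,n,q,onz(n,a,H[k]+13).round(1),p)
          ~~~~^^^^^^^^
  File "h.py", line 28, in near
    return max(blobs(m&k,10),key=lambda b:b[0][4])
ValueError: max() iterable argument is empty
```

The arm shades the top view, so I'm moving it aside before the final check.

{"op": "move_arm", "data": {
  "series": [
    [[0.05, 0, 0], 0],
    [[0.1, 0, 0], 0],
    [[0.15, 0, 0], 0],
    [[0.2, 0, 0], 0],
    [[0.25, 0, 0], 0]
  ]
}}

```text
clock: 29.78
eef_pos: [482.5, 354.0, 175.6]
tool_rot: [3.124, -0.0, 1.489]
force: [0.1, 0.2, 0.3]
width: 59.8
```

```bash
python3 -c "
from h import *
im=get_image('top')
cv2.imwrite('pics/f1.png',cv2.resize(np.vstack([get_image('scene')[215:315,90:340],im[110:210,220:470]]),None,fx=2.8,fy=2.8))
h=cv2.cvtColor(im,cv2.COLOR_BGR2HSV);print([ (b[0],b[1]) for b in blobs((h[...,0]>105)&(h[...,0]<130)&(h[...,1]>180),30) if b[1][0]<200])
for k,t,s,p in((56,(397,165),(147,242),(603,-150)),(47,(358,162),(191,250),(609.2,-70)),(38,(319,160),(235,257),(615.2,9.7)),(30,(281,158),(277,264),(621.5,89.5))):
    for n,c in(('top',t),('scene',s)):
        try: q,_,m=near(n,c,20); a,r=ballc(m); print(k,n,q,onz(n,a,H[k]+13).round(1),p)
        except ValueError: print(k,n,'hidden')
"
```

```text
[]
56 top [384 153  27  25 471] [ 601.7 -155.5] (603, -150)
56 scene [130 229  33  33 822] [ 603.1 -150.4] (603, -150)
47 top [347 152  21  16 214] [614.6 -74.4] (609.2, -70)
47 scene [176 238  29  30 612] [609.2 -69.1] (609.2, -70)
38 top [313 150  16  16 174] [617.8   5.2] (615.2, 9.7)
38 scene [222 246  22  27 425] [615.8   7.1] (615.2, 9.7)
30 top [275 150  12  15 127] [620.2  88.6] (621.5, 89.5)
30 scene [270 254  18  23 304] [620.3  89.3] (621.5, 89.5)
```

View pics/f1.png

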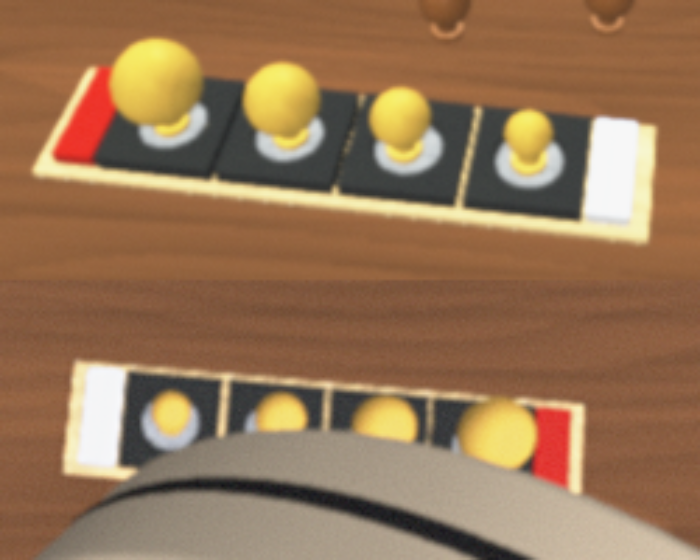

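All four stand upright in the right order, with the feet inside the pockets. The arm hides part of the top view. The gripper is about 90 mm above the tin's top. Handing in.

```bash
python3 -c "
from h import *
im=get_image('scene');h=cv2.cvtColor(im,cv2.COLOR_BGR2HSV)
print([(b[0],b[1]) for b in blobs((h[...,0]>105)&(h[...,0]<130)&(h[...,1]>150),60)], read_state()['force'])
i0=cv2.imread('pics/scene0.png');h=cv2.cvtColor(i0,cv2.COLOR_BGR2HSV)
print([(b[0],b[1]) for b in blobs((h[...,0]>105)&(h[...,0]<130)&(h[...,1]>150),60)])
finish_job()"
```

```text
[(array([ 496,   40,   48,   43, 1609], dtype=int32), array([518.92417651,  60.51211933])), (array([405,  66,  31,  28, 634], dtype=int32), array([420.22397476,  79.1340694 ])), (array([433, 218,  34,  24, 421], dtype=int32), array([447.73871734, 232.28028504]))] [ 0.35271682  0.63900231 -0.09612347]
[(array([ 496,   40,   48,   42, 1623], dtype=int32), array([518.76155268,  60.37091805])), (array([405,  66,  38,  28, 783], dtype=int32), array([423.25542784,  79.26692209])), (array([433, 218,  34,  24, 420], dtype=int32), array([447.75952381, 232.30952381]))]
the job is handed in; nothing more can be done
```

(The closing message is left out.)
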